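# Roll the copper tube to the length stop

### The arm

A 7-joint arm with a two-finger parallel gripper is mounted at the origin on the work surface. World frame = base frame: x ahead of the robot, y to its left, z up, the work surface at z = 0. Lengths are in m, angles in rad, forces in N, time in s.
With the tool pointing down it reaches from about 0.375 to 0.925 m from the base axis. Payload 3.1 kg.
Tool frame: the origin (TCP) lies at the very end of the fingers, on their centre line; the grasp point (between the pads) lies 19 mm behind it; x points along the fingers, y is the direction in which the jaws open and shut, and the axes are right-handed (so a half turn about x gives the same grasp; the last joint's range is limited). The gripper opens to 85 mm and grips with 20 to 120 N. Pads are 22 mm wide; open, the fingers measure 114 mm over their backs; the gripper's body (76 mm by 85 mm) begins 54 mm behind the grasp point. The pads swing forward as they close: fully open they stand 13 mm farther back than shut.
Start: joints at [1.214, 0.383, 0.044, 1.598, -0.018, 1.161, -0.05], TCP at [0.166, -0.628, 0.231] pointing down, gripper open.
Joint ranges: [-2.61, 2.61], [-0.41, 2.15], [-1.48, 1.57], [0, 2.5], [-1.57, 4.71], [0.05, 1.97], [-2.85, 2.85]. Speed limits (rad/s): [2.79, 2.79, 3.14, 3.14, 3.14, 3.14, 3.14].

### API

Orientations are given as a unit quaternion [x, y, z, w].
In Python, from plant import readout, eyes, bot gives the robot as it stands. The module is installed in compiled form; this text tells all that it offers.
- The arm moves only by the tool play_rows, never from a script. Its argument "increments" is one flat list of numbers, 7 for each row, row after row: the shift along the world's x, y, z in m, then the turn, a rotation vector about the world's x, y, z in degrees, then the closure, from 0 (fully open) to 1 (shut). A call has 1 to 5 rows; each row is the pose to reach, as a shift and turn from the pose commanded when the call began; what a row does not reach only later rows make up. A row lasts 1/8 s, in which the tool goes at most 62.5 mm and 10.7 degrees, less where a joint would pass 70% of its speed; a pose out of reach is approached as far as the arm can. A call with a gripper value outside its range is refused whole. The fingers move at their own pace and stop on an object; "force" is the grip in N (left out, the last holds). Time passes only in rows, so rows that repeat a pose let the fingers close. It gives the time, the measured TCP pose, the force and the opening at its end, in the units of the state.
- readout.get_obs(): the state, without advancing time (a new reading comes with each control period).
- eyes.get_image(name): name is "side" or "top" or "wrist"; returns the picture (384x512x3 uint8, blue, green, red); there is no depth.
- eyes.camera_info(name): a dict with "mtx" (3x3 intrinsics, pixels), "cam_to_world" (4x4, takes a point from camera to world coordinates); the wrist camera has in their place "hand_eye" (4x4, takes a point from camera to tool coordinates, whose origin is the TCP and whose axes are the tool frame's). Camera axes: x right, y up, looking along -z (the intrinsics and any distortion apply to the point x, -y, -z); pixel columns grow to the right and rows downward; lengths in m; the calibration is good to about 2 mm. A picture is of the moment at which its call begins: read the wrist's pose just before it. camera_info takes no time and is no camera call.
- bot.job_done(): hands the job in, once; it reports no verdict.
The state is a dict: "clock": time; "joints": joint angles; "qd": joint speeds; "joint_efforts": joint torques, N m; "tool_pos": TCP position; "tool_rot": TCP orientation; "ft_force": force on the tool from outside, world axes, zero at the start; "moment": the same for the moment, N m; "opening": opening from 0.0 (shut) to 1.0 (fully open).
Only numpy, scipy, OpenCV 4.12 (cv2) and the standard library are available. Lean on these libraries where they do the work, as an engineer would, in place of code of your own. Each camera call takes 0.05 s, during which the arm holds its last target.

### The job

In the switchgear workshop, roll the copper tube gently along the bench with a flat hand (closed fingers, from above or behind) until it rests along the near face of the steel length stop, parallel to it and with neither end sticking out past the stop. It must turn over as it goes: do not pick it up or slide it, do not shoot it off at speed, and leave the grey tube where it is.

Things in the scene. Friction and masses are not known exactly. Their poses are not given: they have to be found in the camera images.
- copper_tube: Copper-coloured tube to be rolled: 50 mm diameter, 140 mm long, 0.3 to 0.55 kg, smooth (friction 0.3 to 0.4), rolls easily; a black line along it is on top at the start. Origin mid-length on its axis, 25 mm above the bench; y along the tube, z up at the start, x towards the stop within 5 degrees. Starts 80 to 130 mm short of the stop. Under a palm pressed on top it moves half as far as the palm.
- steel_tube: Grey metal tube of the same size, also with a black line, lying beside the copper one in the other half of the lane; axes alike. Not to be moved. Middle to middle the two lie about 210 mm apart sideways, which leaves about 70 mm between their ends.
- stop: Fixed steel angle, 420 mm long and 40 mm high, upright leg 8 mm thick with a flat face towards the robot, flange lying behind it. Origin at the foot of the face, at the middle of its length, at bench height. x points into the face (the direction to roll, away from the robot), y along the face, z up. A tube that touches it has its axis at x = -25 mm. Bench between the tubes and the stop is flat and clear.
Mind the look-alikes: they are no part of the job. There is more than one size of the copper_tube; the job needs the middle-sized.

How it is judged:
On the way:
1. the copper tube has rolled at least a third of a turn (its line, first on top, has gone 120 degrees round) (angle between copper_tube's own z axis and vertical above 2.09 rad).
At the end, for the whole second after the job is handed in: The copper tube lies at rest on the bench along the stop's face: its middle at most 15 mm further from the face than touching, parallel to the face within 10 degrees, and neither end past the ends of the 420 mm face (5 mm of grace) (x of copper_tube in the frame of stop between -0.04 and -0.02 m and y of copper_tube in the frame of stop between -0.145 and 0.145 m and angle between the y axis of copper_tube and the y axis of stop, either way round below 0.175 rad and height (world z) of copper_tube below 0.032 m and linear speed of copper_tube below 0.02 m/s).
It fails at once if the copper tube is lifted more than 15 mm off the bench (height (world z) of copper_tube above 0.04 m).
It fails at once if the copper tube shoots off (faster than 0.4 m/s) (linear speed of copper_tube above 0.4 m/s).
It fails at once if the grey tube is moved more than 20 mm (distance of steel_tube from where it was at the start of the episode above 0.02 m).
It also fails if it takes over 48 s, if anything falls off the work surface, if the arm or the gripper's body presses on something with over 40 N, if the wrist force passes 120 N, or if a joint passes its speed limit or range.

## Working session

There is one attempt and no reset: what is moved stays moved. The work goes in short steps, Python scripts to look and compute and a tool call to move; the robot and the scene stay as the last step left them, time stands still between calls to the robot, and variables do not carry over. Pictures are saved under pics/ and viewed, and the job is handed in when it is done.

Besides the shell and the picture viewer there is one more tool, called after "Request:" by a JSON object that holds its "method" and its "body". play_rows: Moves the arm, as the interface text tells. Its arguments: {"type":"object","properties":{"increments":{"type":"array","items":{"type":"number"}},"force":{"type":"number"}},"required":["increments"]}

```bash
mkdir -p pics
python3 - <<'E'
from plant import readout, eyes, bot
import cv2
o=readout.get_obs()
for k in o: print(k,o[k])
for n in("side","top","wrist"):
    cv2.imwrite(f"pics/{n}0.png",eyes.get_image(n)); print(n,eyes.camera_info(n))
E
```

```text
clock 0.0
joints [ 1.21420329  0.38384978  0.04384856  1.59958746 -0.01789912  1.16121588
 -0.049927  ]
qd [ 4.60348997e-05 -3.18509659e-04  2.59053649e-04 -1.77164885e-04
  5.03263959e-05 -6.53161909e-04  5.66478851e-04]
joint_efforts [ 1.19627614e-05 -4.33465362e+01  1.02456808e+00 -2.49516428e+01
  1.05193173e-02  1.12624402e-02 -1.72743620e-05]
tool_pos [ 0.16608416 -0.62743575  0.22987162]
tool_rot [-0.70101874 -0.09218273  0.70136708 -0.09032877]
ft_force [-0.39315396  0.62339219  0.04200828]
moment [ 0.03863158 -0.01055119 -0.02039909]
opening 1.0023651778529126
side {'mtx': array([[417.69512169,   0.        , 266.27841115],
       [  0.        , 417.69512169, 190.73037734],
       [  0.        ,   0.        ,   1.        ]]), 'cam_to_world': array([[-0.85124622,  0.30069449, -0.4300729 ,  0.08449873],
       [-0.52461601, -0.46800387,  0.71116132,  0.56438746],
       [ 0.01256651,  0.83099651,  0.55613567,  0.56438637],
       [ 0.        ,  0.        ,  0.        ,  1.        ]])}
top {'mtx': array([[377.14745595,   0.        , 258.26508071],
       [  0.        , 377.14745
[... 157 characters left out ...]
[-0.9999526 ,  0.00959594,  0.00164692, -0.0812364 ],
       [ 0.00369294,  0.21730154,  0.97609754,  0.95706696],
       [ 0.        ,  0.        ,  0.        ,  1.        ]])}
wrist {'mtx': array([[296.62934298,   0.        , 252.25639397],
       [  0.        , 296.62934298, 188.33982059],
       [  0.        ,   0.        ,   1.        ]]), 'hand_eye': array([[-1.13978048e-03,  3.03598287e-01, -9.52799444e-01,
        -1.41578850e-01],
       [ 9.99998368e-01, -9.89705418e-04, -1.51159984e-03,
         2.14282864e-04],
       [-1.40190989e-03, -9.52799612e-01, -3.03596664e-01,
        -7.76850720e-02],
       [ 0.00000000e+00,  0.00000000e+00,  0.00000000e+00,
         1.00000000e+00]])}
```

View pics/top0.png

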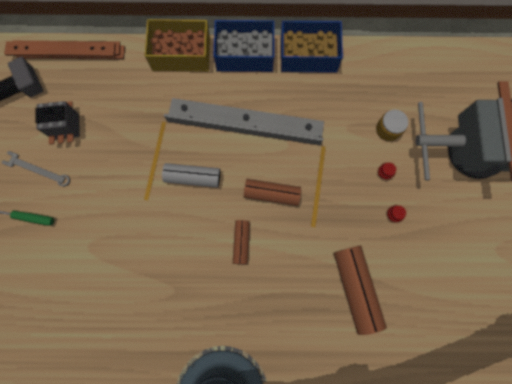

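View pics/side0.png

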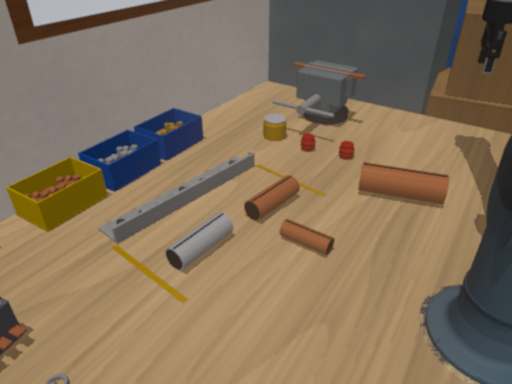

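The top view shows the stop from about (167,115) to (323,140), the middle-sized copper tube at (273,192) and the grey tube at (191,176). The small look-alike is at (242,242) and the large one at (360,290). I'll enlarge the lane to measure it.

```bash
cat > h.py <<'E'
from plant import readout, eyes, bot
import numpy as np, cv2
def ray(n,uv,z):
    c=eyes.camera_info(n);K=c["mtx"];T=c["cam_to_world"]
    d=np.linalg.inv(K)@[uv[0],uv[1],1.]; d=T[:3,:3]@[d[0],-d[1],-d[2]]
    o=T[:3,3]; return o+d*(z-o[2])/d[2]
def proj(n,P):
    c=eyes.camera_info(n);K=c["mtx"];T=c["cam_to_world"]
    q=T[:3,:3].T@(np.array(P)-T[:3,3]); q=K@[q[0],-q[1],-q[2]]; return q[:2]/q[2]
E
python3 - <<'E'
import cv2
im=cv2.imread("pics/top0.png")[90:240,140:340]
cv2.imwrite("pics/crop0.png",cv2.resize(im,None,fx=4,fy=4,interpolation=cv2.INTER_CUBIC))
E
```

```text
(no output)
```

View pics/crop0.png

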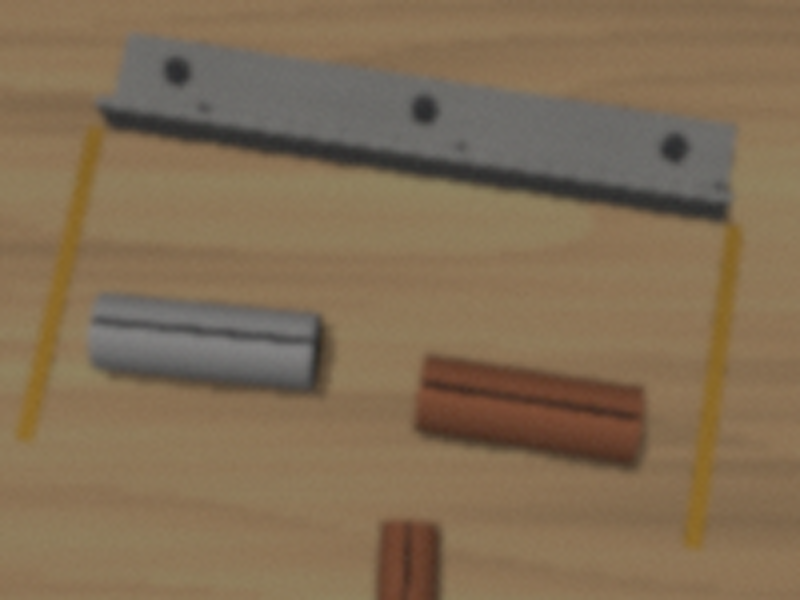

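Run:
```python
from h import *
f=lambda u,v:(140+(u-1.5)/4,90+(v-1.5)/4)
A=ray("top",f(105,126),0);B=ray("top",f(727,219),0)
print("foot",A,B,np.linalg.norm(A-B),(A+B)/2)
A2=ray("top",f(103,106),.04);B2=ray("top",f(727,205),.04)
print("top edge",A2,B2,np.linalg.norm(A2-B2),(A2+B2)/2)
C=ray("top",f(424,384),.05);D=ray("top",f(640,416),.05)
print("cu",C,D,np.linalg.norm(C-D),(C+D)/2)
G=ray("top",f(94,321),.05);H=ray("top",f(316,341),.05)
print("st",G,H,np.linalg.norm(G-H),(G+H)/2)
S=ray("top",f(382,522),.02);S2=ray("top",f(438,522),.02);print("small",S,S2)
for a,b in((A,B),(A2,B2),(C,D),(G,H)):
    d=(a-b)[:2];print(np.degrees(np.arctan2(-d[0],d[1])))
M=(A+B)/2; y=(A-B)/np.linalg.norm(A-B); x=np.array([y[1],-y[0],0])
for P in((C+D)/2,(G+H)/2,C,D): print(x@(P-M),y@(P-M))
# edges check of the tube silhouettes in side view
c=(C+D)/2
print("side px cu",proj("side",C),proj("side",D),proj("side",A2),proj("side",B2))
from scipy.spatial.transform import Rotation as R
o=readout.get_obs();print(R.from_quat(o["tool_rot"]).as_matrix())
```

```text
foot [0.6774394  0.16929387 0.        ] [ 0.61536598 -0.25057128  0.        ] 0.42442886012893855 [ 0.64640269 -0.0406387   0.        ]
top edge [0.67435027 0.16099008 0.04      ] [ 0.6104527  -0.24375354  0.04      ] 0.4097563909111897 [ 0.64240148 -0.04138173  0.04      ]
cu [ 0.48791063 -0.05137748  0.05      ] [ 0.46897625 -0.18464168  0.05      ] 0.13460258887319787 [ 0.47844344 -0.11800958  0.05      ]
st [0.52625233 0.15497449 0.05      ] [0.51473835 0.01622575 0.05      ] 0.13922565301907533 [0.52049534 0.08560012 0.05      ]
small [ 0.40605754 -0.02556067  0.02      ] [ 0.40639191 -0.06059612  0.02      ]
-8.409766278473871
-8.971339607420454
-8.08654690789919
-4.743788426941429
-0.15483763208376822 -0.10110325910996008
-0.14301615580099336 0.10646727341431571
-0.1552172929738854 -0.03380303555572293
-0.154457971193651 -0.16840348266419725
side px cu [253.79291225 199.09344721] [291.40694683 174.30209723] [117.17222558 225.66752845] [254.67814131 152.26916607]
[[-6.38525187e-04  2.55975285e-01 -9.66683115e-01]
 [ 1.98262763e-03 -9.66681089e-01 -2.55976058e-01]
 [-9.99997831e-01 -2.08001981e-03  1.09746550e-04]]
```

Run:
```python
import cv2
im=cv2.imread("pics/side0.png")[130:290,90:350]
cv2.imwrite("pics/crop1.png",cv2.resize(im,None,fx=3,fy=3,interpolation=cv2.INTER_CUBIC))
```

```text
(no output)
```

View pics/crop1.png

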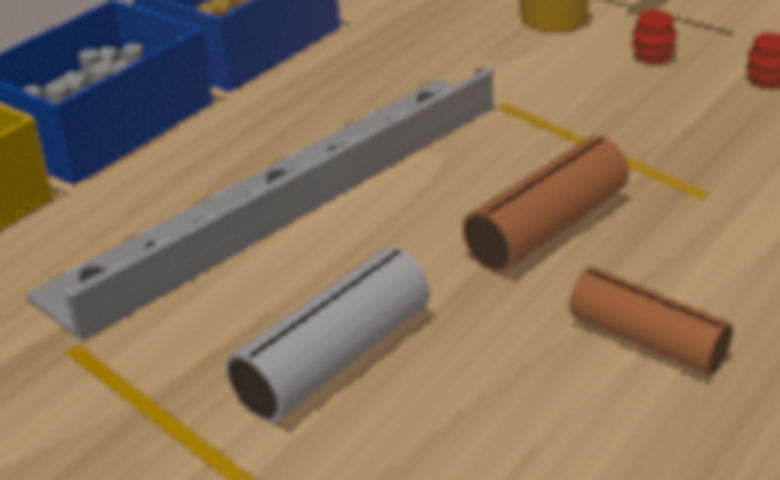

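Request:
{"method": "play_rows", "body": {"increments": [0.055,0.02,0,0,0,-9,1,0.11,0.06,0,0,0,-18,1,0.15,0.11,0,0,0,-23.3,1,0.18,0.165,0,0,0,-23.3,1,0.2,0.22,0,0,0,-23.3,1], "force": 40}}

```text
clock: 0.78
tool_pos: [0.3671, -0.4087, 0.231]
tool_rot: [0.705, -0.052, -0.705, -0.052]
ft_force: [1.2, -0.5, -0.2]
opening: -0.002
```

Request:
{"method": "play_rows", "body": {"increments": [0.02,0.055,0,0,0,0,1,0.04,0.115,0,0,0,0,1,0.06,0.175,-0.02,0,0,0,1,0.08,0.235,-0.06,0,0,0,1,0.103,0.292,-0.11,0,0,0,1]}}

```text
clock: 1.4
tool_pos: [0.4598, -0.1418, 0.1416]
tool_rot: [0.706, -0.052, -0.704, -0.052]
ft_force: [0.7, -0.3, -0.0]
opening: 0.0
```

Request:
{"method": "play_rows", "body": {"increments": [0,0,-0.04,0,0,0,1,0,0,-0.05,0,0,0,1,0,0,-0.05,0,0,0,1]}}

```text
clock: 1.78
tool_pos: [0.4582, -0.1443, 0.0915]
tool_rot: [-0.705, 0.053, 0.706, 0.053]
ft_force: [0.9, -0.9, 0.8]
opening: -0.002
```

Run:
```python
from h import *
o=readout.get_obs();print(o["clock"],o["tool_pos"],o["tool_rot"],o["ft_force"])
im=eyes.get_image("side");cv2.imwrite("pics/c2.png",cv2.resize(im[90:260,170:370],None,fx=3.5,fy=3.5,interpolation=cv2.INTER_CUBIC))
im=eyes.get_image("top");cv2.imwrite("pics/t2.png",cv2.resize(im[90:240,140:340],None,fx=4,fy=4,interpolation=cv2.INTER_CUBIC))
im=eyes.get_image("wrist");cv2.imwrite("pics/w2.png",im)
```

```text
1.775 [ 0.45821218 -0.14431501  0.09146314] [-0.7046689   0.05278093  0.70559997  0.05276925] [ 0.93069939 -0.88235541  0.75257793]
```

View pics/c2.png

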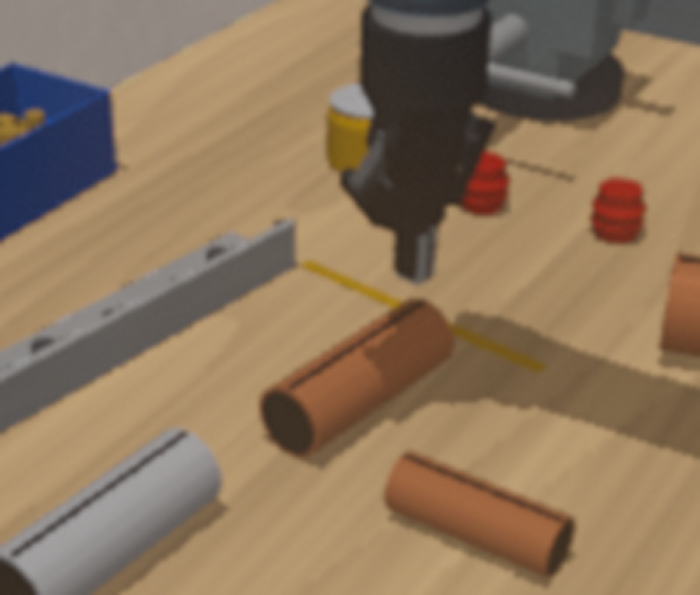

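View pics/w2.png

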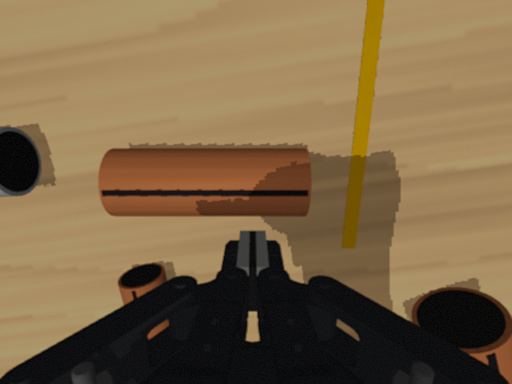

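```bash
cat >> h.py <<'E'
from scipy.spatial.transform import Rotation as R
def wray(uv,z,pos,q):
    c=eyes.camera_info("wrist");K=c["mtx"];H=c["hand_eye"]
    T=np.eye(4);T[:3,:3]=R.from_quat(q).as_matrix();T[:3,3]=pos;T=T@H
    d=np.linalg.inv(K)@[uv[0],uv[1],1.]; d=T[:3,:3]@[d[0],-d[1],-d[2]]
    o=T[:3,3]; return o+d*(z-o[2])/d[2]
X=np.array([.989,-.148,0]);Y=np.array([.148,.989,0]);M=np.array([.645,-.041,0])
E
python3 - <<'E'
from h import *
p=[ 0.45821218,-0.14431501,0.09146314];q=[-0.7046689,0.05278093,0.70559997,0.05276925]
a=wray((102,193),.05,p,q);b=wray((309,192),.05,p,q)
m=(a+b)/2;print(a,b,np.linalg.norm(a-b),m, X@(m-p),Y@(m-p), X@(m-M),Y@(m-M), np.degrees(np.arctan2(*(a-b)[:2])))
print(R.from_quat(q).as_matrix())
E
```

```text
[ 0.48870532 -0.05058977  0.05      ] [ 0.46949204 -0.18383659  0.05      ] 0.13462490256025056 [ 0.47909868 -0.11721318  0.05      ] 0.01664567773542133 0.02989491224539215 -0.15279685476457866 -0.09992823000460783 8.205101865924178
[[-1.31429187e-03 -1.48854123e-01 -9.88858293e-01]
 [ 8.18026660e-05 -9.88859159e-01  1.48854144e-01]
 [-9.99999133e-01  1.14746547e-04  1.31182622e-03]]
```

View pics/t2.png

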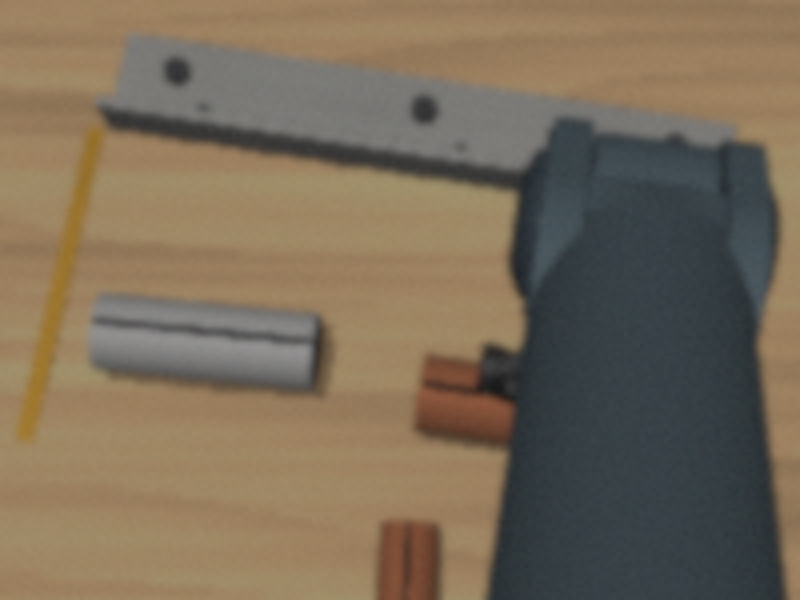

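Top and wrist views agree within 1 mm: the tube's middle is at (0.479, -0.117), about 128 mm short of touching the stop. I'll centre the closed fingertips over it and come down.

Request:
{"method": "play_rows", "body": {"increments": [0.015,0.0265,0,0,0,0,1,0.015,0.0265,-0.02,0,0,0,1,0.015,0.0265,-0.034,0,0,0,1,0.015,0.0265,-0.038,0,0,0,1]}}

```text
clock: 2.42
tool_pos: [0.4731, -0.1178, 0.0533]
tool_rot: [-0.705, 0.053, 0.706, 0.053]
ft_force: [0.2, -0.1, 0.1]
opening: 0.0
```

Request:
{"method": "play_rows", "body": {"increments": [0,0,-0.001,0,0,0,1,0,0,-0.002,0,0,0,1]}}

```text
clock: 2.68
tool_pos: [0.4742, -0.1175, 0.0522]
tool_rot: [0.706, -0.053, -0.705, -0.052]
ft_force: [-0.0, 0.2, -0.6]
opening: 0.001
```

Request:
{"method": "play_rows", "body": {"increments": [0,0,-0.001,0,0,0,1,0,0,-0.001,0,0,0,1]}}

```text
clock: 2.92
tool_pos: [0.4739, -0.1171, 0.0508]
tool_rot: [0.705, -0.052, -0.705, -0.052]
ft_force: [-1.1, 0.4, 0.0]
opening: 0.001
```

Request:
{"method": "play_rows", "body": {"increments": [0,0,-0.001,0,0,0,1,0,0,-0.001,0,0,0,1]}}

```text
clock: 3.18
tool_pos: [0.4744, -0.1171, 0.0501]
tool_rot: [0.706, -0.052, -0.705, -0.052]
ft_force: [-0.6, -0.6, 3.1]
opening: -0.002
```

Request:
{"method": "play_rows", "body": {"increments": [0,0,-0.001,0,0,0,1,0.006,-0.0009,-0.001,0,0,0,1,0.012,-0.0018,-0.001,0,0,0,1]}}

```text
clock: 3.55
tool_pos: [0.4876, -0.1191, 0.05]
tool_rot: [0.706, -0.052, -0.704, -0.052]
ft_force: [-0.1, 0.9, 6.6]
opening: -0.001
```

Run:
```python
from h import *
o=readout.get_obs();print(o["clock"],o["tool_pos"],o["tool_rot"],o["ft_force"])
im=eyes.get_image("wrist");cv2.imwrite("pics/w3.png",im)
```

```text
3.55 [ 0.48763789 -0.1191173   0.0500286 ] [ 0.70630325 -0.05238755 -0.70404718 -0.05204651] [-0.07632322  0.90996579  6.57646093]
```

View pics/w3.png

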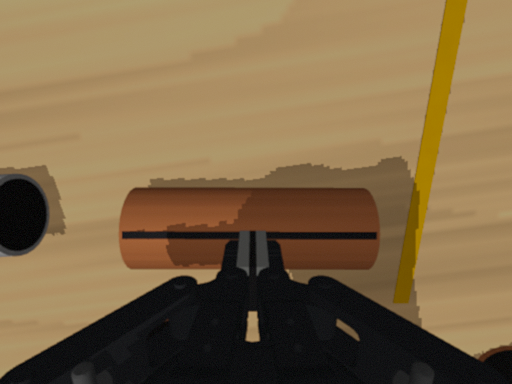

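Request:
{"method": "play_rows", "body": {"increments": [0.005,-0.0007,0,0,0,0,1,0.01,-0.0015,0,0,0,0,1]}}

```text
clock: 3.85
tool_pos: [0.4974, -0.1207, 0.05]
tool_rot: [0.706, -0.052, -0.704, -0.052]
ft_force: [-0.1, -0.2, 7.4]
opening: -0.005
```

Run:
```python
from h import *
o=readout.get_obs();print(o["clock"],o["tool_pos"],o["tool_rot"],o["ft_force"])
im=eyes.get_image("wrist");cv2.imwrite("pics/w4.png",im)
im=eyes.get_image("side");cv2.imwrite("pics/c4.png",cv2.resize(im[90:260,170:370],None,fx=3.5,fy=3.5,interpolation=cv2.INTER_CUBIC))
```

```text
3.85 [ 0.49742164 -0.12066138  0.04998807] [ 0.70616611 -0.05242448 -0.70417981 -0.05207572] [-0.14715593 -0.24693984  7.38617016]
```

View pics/w4.png

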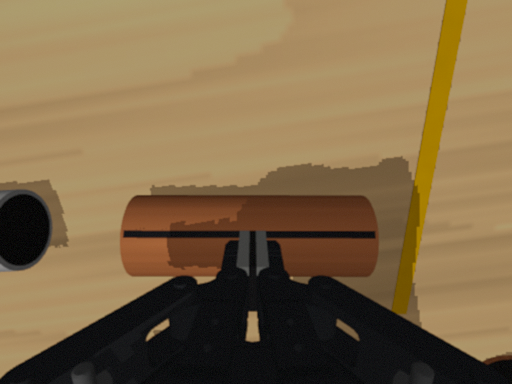

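View pics/c4.png

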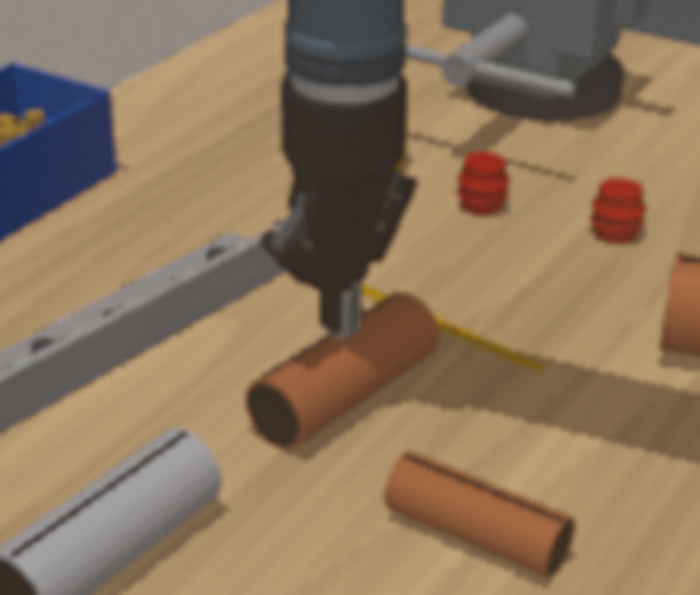

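The line stays under the fingers as they advance, and the tube is rolling without any yaw. I'll re-seat the hand and repeat the stroke.

Request:
{"method": "play_rows", "body": {"increments": [0,0,0.006,0,0,0,1,-0.0158,0.0024,0.006,0,0,0,1,-0.0158,0.0024,0.003,0,0,0,1,-0.0158,0.0024,0,0,0,0,1]}}

```text
clock: 4.45
tool_pos: [0.4798, -0.118, 0.0491]
tool_rot: [0.705, -0.052, -0.705, -0.052]
ft_force: [-3.0, 1.1, 18.6]
opening: 0.0
```

Request:
{"method": "play_rows", "body": {"increments": [0.006,-0.0009,0,0,0,0,1,0.014,-0.0021,0,0,0,0,1,0.022,-0.0033,0,0,0,0,1,0.03,-0.0045,0,0,0,0,1,0.036,-0.0054,0.006,0,0,0,1]}}

```text
clock: 5.08
tool_pos: [0.5163, -0.1233, 0.0545]
tool_rot: [-0.705, 0.052, 0.705, 0.052]
ft_force: [-0.3, -0.1, -0.9]
opening: 0.001
```

Run:
```python
from h import *
for i in range(2):
    o=readout.get_obs();print(o["clock"],o["tool_pos"],o["tool_rot"],o["ft_force"])
    im=eyes.get_image("wrist");cv2.imwrite(f"pics/w5{i}.png",im)
im=eyes.get_image("side");cv2.imwrite("pics/c5.png",cv2.resize(im[90:260,170:370],None,fx=3.5,fy=3.5,interpolation=cv2.INTER_CUBIC))
```

```text
5.075 [ 0.51628363 -0.12333778  0.05454965] [-0.70505907  0.0521804   0.70528715  0.05233492] [-0.26553311 -0.11892244 -0.90308558]
5.125 [ 0.51762308 -0.12346426  0.0554442 ] [ 0.70588913 -0.05218758 -0.7044633  -0.05223457] [ 0.76459323 -0.38206309  0.6183161 ]
```

View pics/w51.png

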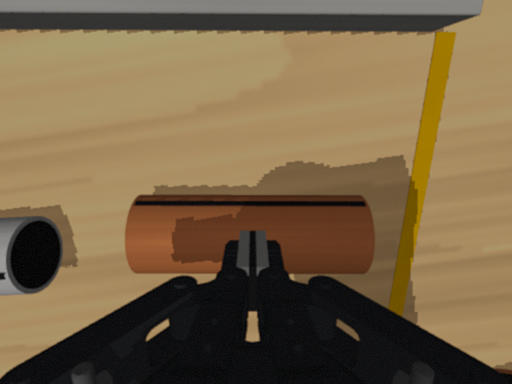

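View pics/c5.png

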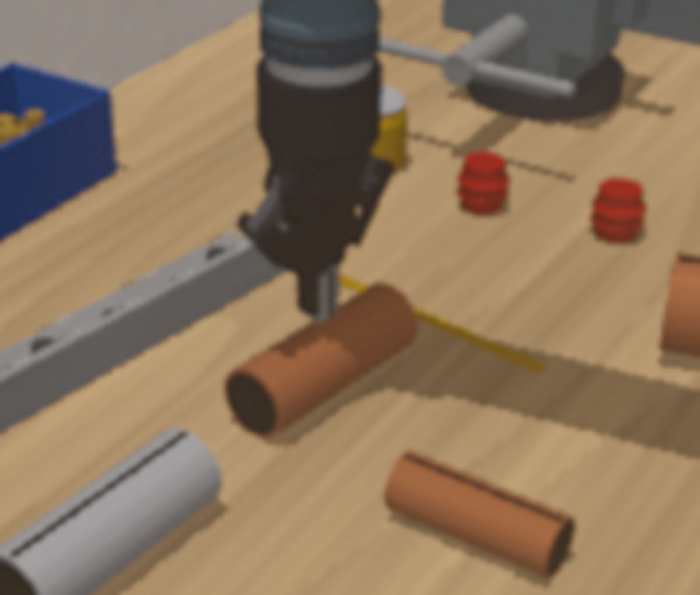

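```bash
cat >> h.py <<'E'
def tube(im,p,q,cols=(150,165,180,330,345),dbg=False):
    hsv=cv2.cvtColor(im,cv2.COLOR_BGR2HSV)
    m=((hsv[...,0]<14)|(hsv[...,0]>170))&(hsv[...,1]>110)
    m=cv2.morphologyEx(m.astype(np.uint8),cv2.MORPH_CLOSE,np.ones((11,5)))
    n,l,s,_=cv2.connectedComponentsWithStats(m)
    i=1+np.argmax(s[1:,4]); out=[]
    for c in cols:
        r=np.where(l[:,c]==i)[0]
        if len(r)<20: continue
        a=wray((c,r.min()-.5),0,p,q);b=wray((c,r.max()+.5),0,p,q)
        o=None
        cI=eyes.camera_info("wrist");H=cI["hand_eye"];o=R.from_quat(q).as_matrix()@H[:3,3]+p
        da=(a-o);db=(b-o)
        fx=lambda d:np.array([X@d,d[2]])/np.hypot(X@d,d[2])
        bi=fx(da)+fx(db); t=(0.025-o[2])/bi[1]
        dd=o+da*((.025-o[2])/da[2]); 
        out.append((X@(o-M)+bi[0]*t, Y@(dd-M), r.min(), r.max()))
    return np.array(out), s[i]
E
python3 - <<'E'
from h import *
np.set_printoptions(precision=4,suppress=True)
def t(n,p,q): print(n,*tube(cv2.imread(n),np.array(p),q))
t("pics/w2.png",[ 0.45821218,-0.14431501,0.09146314],[-0.7046689,0.05278093,0.70559997,0.05276925])
t("pics/w4.png",[ 0.49742164,-0.12066138,0.04998807],[ 0.70616611,-0.05242448,-0.70417981,-0.05207572])
t("pics/w50.png",[ 0.51628363,-0.12333778,0.05454965],[-0.70505907,0.0521804,0.70528715,0.05233492])
t("pics/w51.png",[ 0.51762308,-0.12346426,0.0554442 ],[ 0.70588913,-0.05218758,-0.7044633,-0.05223457])
o=readout.get_obs();p=o["tool_pos"];q=o["tool_rot"];im=eyes.get_image("wrist")
cv2.imwrite("pics/w6.png",im);print(o["clock"],p,*tube(im,p,q))
E
```

```text
pics/w2.png [[ -0.1532  -0.0582 149.     215.    ]
 [ -0.1532  -0.0688 149.     215.    ]
 [ -0.1531  -0.0794 149.     215.    ]] [   98   148   214    68 13938]
pics/w4.png [[ -0.1395  -0.0404 196.     275.    ]
 [ -0.1392  -0.0493 195.     275.    ]
 [ -0.1395  -0.0582 195.     276.    ]
 [ -0.14    -0.1473 196.     277.    ]
 [ -0.1397  -0.1562 196.     276.    ]] [  120   195   259    89 18113]
pics/w50.png [[ -0.1208  -0.0387 194.     271.    ]
 [ -0.1208  -0.0478 194.     271.    ]
 [ -0.1208  -0.057  194.     271.    ]
 [ -0.121   -0.1483 194.     272.    ]
 [ -0.121   -0.1574 194.     272.    ]] [  124   193   252    80 17176]
pics/w51.png [[ -0.1206  -0.0382 195.     272.    ]
 [ -0.1205  -0.0474 195.     272.    ]
 [ -0.1205  -0.0566 195.     272.    ]
 [ -0.1207  -0.1485 195.     273.    ]
 [ -0.1207  -0.1577 195.     273.    ]] [  125   195   250    90 16991]
5.225 [ 0.5161 -0.1232  0.0546] [[ -0.1207  -0.0387 193.     271.    ]
 [ -0.1207  -0.0478 193.     271.    ]
 [ -0.1207  -0.0569 193.     271.    ]
 [ -0.1205  -0.1482 193.     271.    ]
 [ -0.1205  -0.1573 193.     271.    ]] [  124   193   252    80 17343]
```

The tube is now at x = -0.1206 in the stop frame, square to the stop and at rest, and it doesn't coast. I'll repeat the strokes.

Request:
{"method": "play_rows", "body": {"increments": [-0.014,0.0021,0,0,0,0,1,-0.014,0.0021,-0.003,0,0,0,1,-0.014,0.0021,-0.0057,0,0,0,1]}}

```text
clock: 5.65
tool_pos: [0.5024, -0.1214, 0.0497]
tool_rot: [0.706, -0.052, -0.705, -0.052]
ft_force: [-0.2, -0.2, 13.0]
opening: -0.001
```

Request:
{"method": "play_rows", "body": {"increments": [0.006,-0.0009,0,0,0,0,1,0.014,-0.0021,0,0,0,0,1,0.022,-0.0033,0,0,0,0,1,0.03,-0.0045,0,0,0,0,1,0.036,-0.0054,0.006,0,0,0,1]}}

```text
clock: 6.28
tool_pos: [0.538, -0.1266, 0.0547]
tool_rot: [-0.705, 0.052, 0.705, 0.052]
ft_force: [-0.3, 0.4, 0.8]
opening: -0.001
```

Request:
{"method": "play_rows", "body": {"increments": [-0.017,0.0025,0,0,0,0,1,-0.017,0.0025,-0.003,0,0,0,1,-0.017,0.0025,-0.006,0,0,0,1]}}

```text
clock: 6.65
tool_pos: [0.5222, -0.1243, 0.0497]
tool_rot: [0.706, -0.052, -0.704, -0.052]
ft_force: [-0.7, 0.1, 14.3]
opening: -0.0
```

Request:
{"method": "play_rows", "body": {"increments": [0.006,-0.0009,0,0,0,0,1,0.014,-0.0021,0,0,0,0,1,0.022,-0.0033,0,0,0,0,1,0.03,-0.0045,0,0,0,0,1,0.036,-0.0054,0.006,0,0,0,1]}}

```text
clock: 7.28
tool_pos: [0.5574, -0.1295, 0.0547]
tool_rot: [-0.705, 0.052, 0.705, 0.052]
ft_force: [0.3, -0.0, 0.0]
opening: 0.002
```

```bash
cat > look.py <<'E'
from h import *
import sys
np.set_printoptions(precision=4,suppress=True)
o=readout.get_obs();p=o["tool_pos"];q=o["tool_rot"];im=eyes.get_image("wrist")
cv2.imwrite(f"pics/{sys.argv[1]}.png",im);print(o["clock"],p,X@(p-M),Y@(p-M),*tube(im,p,q))
E
python3 look.py w7
```

```text
7.275 [ 0.5574 -0.1295  0.0547] -0.07348256861820086 -0.10052822311984223 [[ -0.0827  -0.0384 199.     276.    ]
 [ -0.0827  -0.0476 199.     276.    ]
 [ -0.0827  -0.0568 199.     276.    ]
 [ -0.0829  -0.1486 199.     277.    ]
 [ -0.0829  -0.1578 199.     277.    ]] [  125   198   250    87 16689]
```

View pics/w7.png

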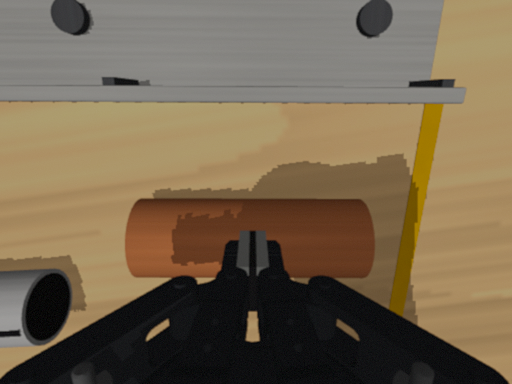

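The tube is at -0.083, about 160° of roll so far, and the line has gone out of sight. Two more strokes.

Request:
{"method": "play_rows", "body": {"increments": [-0.018,0.0027,0,0,0,0,1,-0.018,0.0027,-0.003,0,0,0,1,-0.018,0.0027,-0.006,0,0,0,1]}}

```text
clock: 7.7
tool_pos: [0.5403, -0.127, 0.0498]
tool_rot: [0.706, -0.052, -0.704, -0.052]
ft_force: [-0.6, -0.4, 12.5]
opening: -0.002
```

Request:
{"method": "play_rows", "body": {"increments": [0.006,-0.0009,0,0,0,0,1,0.014,-0.0021,0,0,0,0,1,0.022,-0.0033,0,0,0,0,1,0.03,-0.0045,0,0,0,0,1,0.036,-0.0054,0.006,0,0,0,1]}}

```text
clock: 8.32
tool_pos: [0.5754, -0.1322, 0.0546]
tool_rot: [-0.705, 0.052, 0.705, 0.052]
ft_force: [0.4, 0.0, 0.4]
opening: 0.001
```

Request:
{"method": "play_rows", "body": {"increments": [-0.018,0.0027,0,0,0,0,1,-0.018,0.0027,-0.003,0,0,0,1,-0.018,0.0027,-0.006,0,0,0,1]}}

```text
clock: 8.7
tool_pos: [0.5583, -0.1297, 0.0497]
tool_rot: [0.706, -0.052, -0.705, -0.052]
ft_force: [-0.3, 0.2, 11.6]
opening: -0.0
```

Request:
{"method": "play_rows", "body": {"increments": [0.006,-0.0009,0,0,0,0,1,0.014,-0.0021,0,0,0,0,1,0.022,-0.0033,0,0,0,0,1,0.028,-0.0042,0,0,0,0,1,0.033,-0.0049,0.006,0,0,0,1]}}

```text
clock: 9.32
tool_pos: [0.5901, -0.1344, 0.0544]
tool_rot: [-0.705, 0.052, 0.706, 0.052]
ft_force: [-0.1, 0.2, 0.2]
opening: 0.0
```

```bash
python3 look.py w8
```

```text
9.325 [ 0.5901 -0.1344  0.0544] -0.04049801237569995 -0.10047920386737849 [[ -0.0476  -0.0386 196.     273.    ]
 [ -0.0476  -0.0478 196.     273.    ]
 [ -0.0475  -0.0569 196.     273.    ]
 [ -0.0477  -0.1484 196.     274.    ]
 [ -0.0477  -0.1575 196.     274.    ]] [  125   195   251    82 17003]
```

View pics/w8.png

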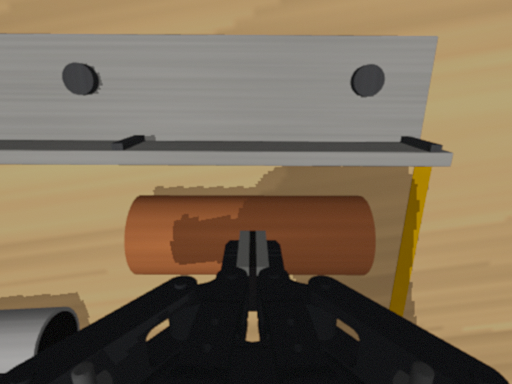

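Run:
```python
from h import *
o=readout.get_obs();p=o["tool_pos"];q=o["tool_rot"]
for uv in((50,164.5),(250,165.5),(450,166)):
    a=wray(uv,.04,p,q)
    print(X@(a-M),Y@(a-M))
a=wray((451,152),.04,p,q);print(X@(a-M),Y@(a-M))
```

```text
0.0018818061971975963 0.008715077171585634
0.0015464515067691634 -0.09960601622496223
0.0014882789578254737 -0.20817235912661283
0.009160469212433643 -0.2071449240520618
```

Request:
{"method": "play_rows", "body": {"increments": [-0.016,0.0024,0,0,0,0,1,-0.016,0.0024,-0.003,0,0,0,1,-0.016,0.0024,-0.0058,0,0,0,1]}}

```text
clock: 9.75
tool_pos: [0.5751, -0.1322, 0.0499]
tool_rot: [0.706, -0.052, -0.705, -0.052]
ft_force: [-0.7, -0.1, 10.4]
opening: 0.001
```

Request:
{"method": "play_rows", "body": {"increments": [0.006,-0.0009,0,0,0,0,1,0.014,-0.0021,0,0,0,0,1,0.022,-0.0033,0,0,0,0,1,0.028,-0.0042,0,0,0,0,1,0.034,-0.005,0.006,0,0,0,1]}}

```text
clock: 10.38
tool_pos: [0.6079, -0.137, 0.0544]
tool_rot: [-0.705, 0.052, 0.706, 0.052]
ft_force: [-0.4, 0.3, -0.7]
opening: 0.001
```

```bash
python3 look.py w9
```

```text
10.375 [ 0.6079 -0.137   0.0544] -0.022505587080543517 -0.1003933666220458 [[ -0.031   -0.0384 198.     275.    ]
 [ -0.0306  -0.0476 197.     275.    ]
 [ -0.0313  -0.0567 198.     276.    ]
 [ -0.0314  -0.1484 198.     277.    ]
 [ -0.0311  -0.1575 198.     276.    ]] [  125   197   251    81 16802]
```

View pics/w9.png

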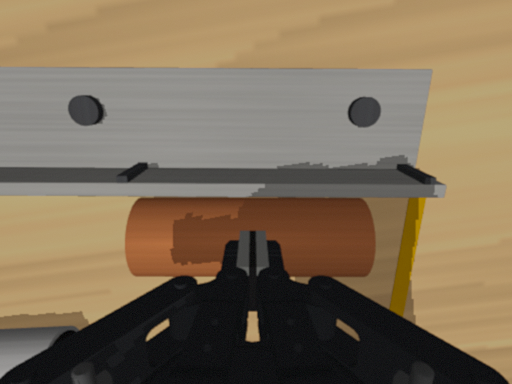

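About 8 mm remains, so one shorter, gentle stroke.

Request:
{"method": "play_rows", "body": {"increments": [-0.015,0.0022,0,0,0,0,1,-0.015,0.0022,-0.003,0,0,0,1,-0.015,0.0022,-0.0055,0,0,0,1]}}

```text
clock: 10.8
tool_pos: [0.5939, -0.135, 0.05]
tool_rot: [0.706, -0.052, -0.705, -0.052]
ft_force: [0.3, 0.5, 7.2]
opening: -0.004
```

Request:
{"method": "play_rows", "body": {"increments": [0.004,-0.0006,0,0,0,0,1,0.008,-0.0012,0,0,0,0,1,0.012,-0.0018,0,0,0,0,1,0.016,-0.0024,0,0,0,0,1,0.016,-0.0024,0.006,0,0,0,1]}}

```text
clock: 11.42
tool_pos: [0.6083, -0.137, 0.0548]
tool_rot: [-0.705, 0.052, 0.706, 0.052]
ft_force: [0.4, -0.1, 0.7]
opening: 0.0
```

```bash
python3 look.py w10
```

```text
11.425 [ 0.6083 -0.137   0.0548] -0.022051493316616776 -0.1003957595838681 [[ -0.0278  -0.0383 198.     266.    ]
 [ -0.0274  -0.0475 197.     266.    ]
 [ -0.0277  -0.0567 197.     267.    ]
 [ -0.0279  -0.1485 198.     267.    ]
 [ -0.0278  -0.1577 198.     267.    ]] [  124   197   253    71 15576]
```

View pics/w10.png

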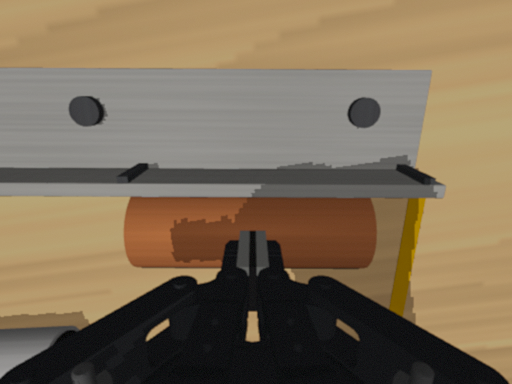

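The tube's rear edge moved about 9 px and its front edge is now hidden under the stop's lip, so it is at or within 1–2 mm of contact. I'll lift clear and check with the fixed cameras.

Request:
{"method": "play_rows", "body": {"increments": [0,0,0.05,0,0,0,1,0,0,0.1,0,0,0,1,0,-0.05,0.13,0,0,0,1,0,-0.1,0.15,0,0,0,1,0,-0.15,0.16,0,0,0,1]}}

```text
clock: 12.1
tool_pos: [0.6096, -0.2888, 0.2174]
tool_rot: [0.706, -0.052, -0.704, -0.052]
ft_force: [-0.7, 0.7, 0.3]
opening: 0.001
```

Request:
{"method": "play_rows", "body": {"increments": [-0.05,-0.03,0,0,0,0,1,-0.1,-0.06,0,0,0,0,1,-0.15,-0.09,0,0,0,0,1,-0.15,-0.09,0,0,0,0,1]}}

```text
clock: 12.6
tool_pos: [0.452, -0.3827, 0.2149]
tool_rot: [-0.703, 0.057, 0.706, 0.056]
ft_force: [0.2, 0.6, 0.2]
opening: 0.002
```

Run:
```python
from h import *
im=eyes.get_image("side");cv2.imwrite("pics/c11.png",cv2.resize(im[130:290,90:350],None,fx=3,fy=3,interpolation=cv2.INTER_CUBIC))
im=eyes.get_image("top");cv2.imwrite("pics/t11.png",cv2.resize(im[90:240,140:340],None,fx=4,fy=4,interpolation=cv2.INTER_CUBIC))
```

```text
(no output)
```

View pics/c11.png

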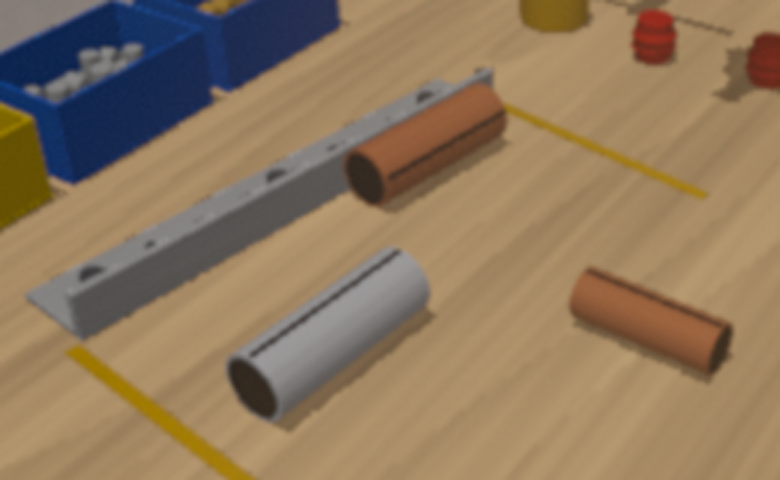

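View pics/t11.png

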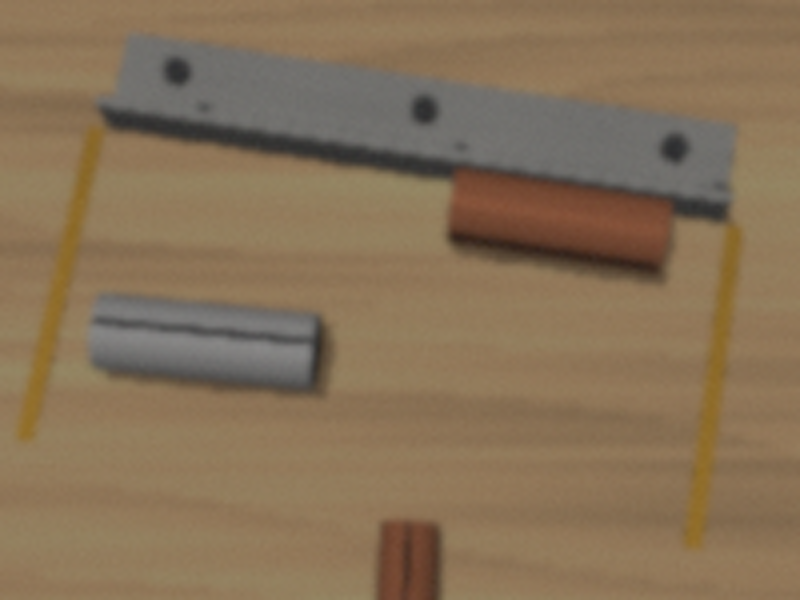

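Run:
```python
from h import *
m=np.array([.646,-.041,0])
o=eyes.camera_info("top")["cam_to_world"][:3,3]
for x in(-.025,-.03,-.035,-.04):
    r=[]
    for y in(-.035,-.165):
        a=m+X*x+Y*y+[0,0,.025]
        # lower-silhouette: max row over circle
        P=[proj("top",a+.025*(np.cos(t)*X+np.sin(t)*np.array([0,0,1]))) for t in np.linspace(0,6.283,181)]
        P=np.array(P);k=P[:,1].argmax();j=P[:,1].argmin()
        r+=[(P[k]-[140,90])*4+1.5,(P[j]-[140,90])*4+1.5]
    print(x,np.round(r,0).tolist())
```

```text
-0.025 [[454.0, 240.0], [465.0, 164.0], [651.0, 270.0], [664.0, 194.0]]
-0.03 [[453.0, 248.0], [464.0, 171.0], [650.0, 278.0], [663.0, 201.0]]
-0.035 [[452.0, 255.0], [463.0, 178.0], [649.0, 285.0], [662.0, 208.0]]
-0.04 [[450.0, 262.0], [462.0, 185.0], [648.0, 292.0], [661.0, 215.0]]
```

The top view matches an axis at x ≈ -0.025: the lower edge is seen at rows 240 and 268, against 240 and 270 predicted for touching. The tube is parallel to the stop with both ends inside it, and the grey tube is where it was. Handing in.

```bash
python3 -c "
from plant import readout,bot
print(readout.get_obs()['clock']);print(bot.job_done())"
```

```text
12.7
the job is handed in; nothing more can be done
None
```

The copper tube now rests against the near face of the stop, and I handed the job in at 12.7 s; no verdict is reported. I rolled it there with closed fingertips on top, in eight short, light strokes, lifting and re-seating between them. The reset readings showed at most 18.6 N of pressing force.

- **Position:** in the last top view its axis is about 25 mm from the face, which is touching. It lies parallel to the face within about 1°, with its middle about 100 mm from the middle of the stop, so neither end sticks out.
- **Rolling:** it travelled about 128 mm, a bit over three quarters of a turn. The black line went over the front, out of sight underneath, and now shows on the rear side. It stayed under the hand and did not coast in any of the checks.
- **Grey tube:** it is at the same pixels in the top view as at the start.

My camera checks agreed to within about 2 mm. The last wrist reading gave about 29 mm from the face, but the stop's lip hid the tube's front edge, so I relied on the top view. I only measured speed between strokes, not during them.

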